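Make room for a second plate on the microplate shaker

TASK

Slide the six-well plate that stands on the shaker square and flush into the fence corner at the back left, keeping it level on the platform. Then, by its thumb post, push the sprung clamp arm back past its click and hold it there, so that I can set the second plate in beside the first: finish while still holding the arm back, with the first plate still home in its corner. Leave the other things on the bench where they are.

Things in the scene. Friction and masses are not known exactly. Their poses are not given: they have to be found in the camera images.
- shaker: two-place plate shaker, off and fixed on the bench: white housing 200 x 320, aluminium platform 178 x 362 with a black mat, its top 95 above the bench. Origin: on the bench under the housing's centre; x points from its control panel (robot's side) to its back, y to its left, z up. Two plates stand in a row along y, long sides along y, the first against the back and left fences (sizes in mm)
- corner (a point): the fence corner at the back left: where the inner faces of the two fences meet (shaker x = +48, y = +165), at the level of the platform's top. Axes as the shaker. The fences are bars 15 high; the back one reaches from here 226 to the right, the left one 110 to the front (sizes in mm)
- plate: lidded clear six-well plate standing on the platform, a little askew and off the fences: 85.5 along its x, 127.8 along its y, 20 high, 0.08 to 0.15 kg; slides under 1 to 2 N. Too wide to grip comfortably: slide it with the fingers. Origin: centre of its underside; x and y point roughly as the shaker's (sizes in mm)
- plate_corner (a point): the plate's own back left corner (its +x, +y), at its underside; it meets corner when the plate is home (sizes in mm)
- clamp_arm (a joint): angle of the sprung clamp arm (rad): 0 at rest, swung in to the left over the end of the second place; grows as it is pushed back to the right (counter-clockwise from above); stop at 0.68. A pawl clicks over a tooth from 0.22 to 0.50, its top at 0.36; past 0.45 the arm is clicked back and the place is free. The click does not keep it: let go, the arm springs back to 0 (sizes in mm)
- pivot (a point): axis of the clamp arm's upright pivot at the platform's back right (shaker x = +22, y = -135), 18 above the platform. From it the arm, a flat bar 15 wide, its top 18 above the platform, runs to the front edge, with a roller on a lug at mid-length on its left side. Behind the pivot sits the sprung pawl slider (sizes in mm)
- thumb_post: round steel thumb post, 15 dia, 38 tall, upright on the front end of the clamp arm, a sleeve free to turn on its stud, 115 from the pivot's axis, about which it swings 78 to the stop. Origin: centre of its foot, 18 above the platform (113 above the bench); grip or push it about 23 above that. The spring needs 5 N here at rest, 8 N at the stop, up to 10 N at the click (sizes in mm)
- spare_plate: second lidded six-well plate, same size as the one on the shaker, lying on the bench beside the shaker's front left; bystander for now. Origin: centre of its underside (sizes in mm)
- media_bottle: amber bottle with blue cap, 72 dia x 145 tall, on the bench; bystander. Origin: centre of its underside (sizes in mm)
- tip_box: white pipette-tip box, 82 x 122 x 56, on the bench; bystander. Origin: centre of its underside (sizes in mm)
- tube_rack: white rack with capped tubes, 75 x 150 x 78, on the bench; bystander. Origin: centre of its underside (sizes in mm)
- glove_box: cardboard glove box, 120 x 240 x 80, on the bench; bystander. Origin: centre of its underside (sizes in mm)
- timer: small white bench timer, 64 x 78 x 16, on the bench in front of the shaker; bystander. Origin: centre of its underside (sizes in mm)
- marker: marker pen, 130 long, 12 thick, lying along its own x on the bench in front of the shaker; bystander. Origin: under its middle (sizes in mm)
- pipette: hand pipette, 235 long, 25 thick, lying along its own x on the bench to the right of the shaker; bystander. Origin: under its middle (sizes in mm)

How it is judged (in metres and radians):
On the way, in this order (a step that is already met when the one before it is completed fails the run):
1. the plate is square and flush in the fence corner (x of plate_corner in the frame of corner above -0.003 m and y of plate_corner in the frame of corner above -0.003 m and angle between the x axis of plate and the x axis of shaker, either way round below 0.03 rad and z of plate_corner in the frame of corner below 0.004 m and angle between plate's own z axis and vertical below 0.05 rad), for 0.2 s.
2. the clamp arm is pushed back past its click by the fingers at its thumb post (value of joint clamp_arm above 0.42 rad and contact force between the fingers and thumb_post above 1 N), for 0.2 s.
At the end, for the whole second after the job is handed in: The plate's back left corner is within 3 mm of both fences, the plate square to them within 0.03 rad and flat on the platform; the clamp arm's joint is beyond 0.42 rad and the fingers hold it there by its thumb post (contact of at least 1 N) (all of step 1 and all of step 2); the arm keeps its last pose, push and grip.
It fails at once if the plate is tipped more than about 10 degrees (angle between plate's own z axis and vertical above 0.18 rad).
It fails at once if another thing on the bench is moved by more than 20 mm (distance of any of spare_plate, media_bottle, tip_box, tube_rack, glove_box, timer, marker, pipette from where it was at the start of the episode above 0.02 m).
It also fails if it takes over 51 s, if anything falls off the work surface, if the arm or the gripper's body presses on something with over 40 N, if the wrist force passes 120 N, or if a joint passes its speed limit or range.

ROBOT

A 6-joint arm with a two-finger parallel gripper is mounted at the origin on the work surface. World frame = base frame: x ahead of the robot, y to its left, z up, the work surface at z = 0. Lengths are in mm, angles in rad, forces in N, time in s.
With the tool pointing down it reaches from about 350 to 875 mm from the base axis. Payload 4.2 kg.
Tool frame: the origin (TCP) lies midway between the tips of the shut fingers; the grasp point (between the pads) lies 19 mm behind it; z points along the fingers, y is the line along which they close (so a half turn about z gives the same grasp; the last joint's range is limited). The gripper opens to 85 mm and grips with 20 to 120 N. Pads are 22 mm wide; open, the fingers measure 114 mm over their backs; the gripper's body (76 mm by 85 mm) begins 54 mm behind the grasp point. The pads swing forward as they close: fully open they stand 13 mm farther back than shut.
Start: joints at [1.563, 0.385, 0.008, 0, -1.194, -0.259], TCP at [164.747, 602.875, 231.312] pointing down, gripper open.
Joint ranges: [-3.14, 3.14], [-1.21, 2.06], [-1.07, 1.41], [-3.16, 2.05], [-2.99, -0.16], [-3.1, 3.1]. Speed limits (rad/s): [2.79, 2.79, 3.14, 3.14, 3.14, 3.14].

INTERFACE

Orientations are given as a unit quaternion [x, y, z, w].
In Python, from bench import * gives the robot as it stands.
- The arm moves only by the tool drive_tool, never from a script. Its argument "plan" is a list that holds one entry, the list of rows, each a list of 5 numbers: the closure, from -1 (fully open) to 1 (shut), then the shift along the world's x, y, z in mm, then the turn about the world's z in degrees. A call has 1 to 20 rows; each row shifts and turns the commanded pose from where the row before left it; what a row does not reach is not made up. A row lasts 1/12 s, in which the tool goes at most 41.7 mm and 7.16 degrees, less where a joint would pass 70% of its speed; a pose out of reach is approached as far as the arm can. A call is refused whole if a number of a shift passes 41.7 or a number of a turn 7.16, either way. A call with a gripper value outside its range is refused whole. The fingers move at their own pace and stop on an object; the grip force is fixed at half the most. Time passes only in rows, so rows that do not move let the fingers close. It gives the time, the measured TCP pose, the force, the opening and the grip force at its end, in the units of the state.
- read_state(): the state, without advancing time (a new reading comes with each control period).
- get_image(name): name is "scene" or "top"; returns (picture, depth): 480x640x3 uint8, red, green, blue; 480x640 float32, mm along the optical axis (not along the pixel's ray), 0 where there is no reading.
- camera_model(name): a dict with "fx", "fy", "cx", "cy" (pixels), "R" (3x3) and "t" (3): a world point X has camera coordinates R X + t. Camera axes: x right, y down, z forward; pixel columns grow to the right and rows downward; lengths in mm; the calibration is good to about 2 mm. A picture is of the moment at which its call begins. camera_model takes no time and is no camera call.
- job_done(): hands the job in; it is judged then, once.
The state is a dict: "clock": time; "joints": joint angles; "joint_vel": joint speeds; "joint_efforts": joint torques, N m; "position": TCP position; "ee_rot": TCP orientation; "contact_force": force on the tool from outside, world axes, zero at the start; "wrist_torque": the same for the moment, N m; "gripper_width": finger opening in mm; "grasp_force": force on a finger pad.
Only numpy, scipy, OpenCV 4.12 (cv2) and the standard library are available. Lean on these libraries where they do the work, as an engineer would, in place of code of your own. Each camera call takes 0.05 s, during which the arm holds its last target. There are 200 camera calls.

## Working session

There is one attempt and no reset: what is moved stays moved. The work goes in short steps, Python scripts to look and compute and a tool call to move; the robot and the scene stay as the last step left them, time stands still between calls to the robot, and variables do not carry over. Pictures are saved under pics/ and viewed, at most 10 in all, crops included, and the job is handed in when it is done.

Besides the shell and the picture viewer there is one more tool, called after "Call:" as name(argument=value, ...), one argument or row to a line, values as JSON. drive_tool: Moves the arm, as the interface text tells. Its arguments: {"type":"object","properties":{"plan":{"type":"array"}},"required":["plan"]}

```bash
mkdir -p pics
cat > h.py <<'E'
from bench import *
import numpy as np, cv2
def save(n,name):
    im,d=get_image(n); cv2.imwrite(f'pics/{name}.png',im[:,:,::-1]); np.save(f'pics/{name}.npy',d); return im,d
def ray(n,u,v,z):
    c=camera_model(n);R=np.array(c['R']);t=np.array(c['t'])
    o=-R.T@t; d=R.T@np.array([(u-c['cx'])/c['fx'],(v-c['cy'])/c['fy'],1])
    return o+d*(z-o[2])/d[2]
def pt(n,u,v,d):
    c=camera_model(n);R=np.array(c['R']);t=np.array(c['t'])
    return R.T@(np.array([(u-c['cx'])/c['fx']*d,(v-c['cy'])/c['fy']*d,d])-t)
E
python3 - <<'E'
from h import *
save('top','top0');save('scene','sc0')
for n in('top','scene'):
    c=camera_model(n);print(n,c['fx'],-np.array(c['R']).T@np.array(c['t']),np.round(c['R'],2).tolist())
print(read_state())
E
```

```text
top 504.4539774336885 [ 289.90882019   -3.24680159 1206.26129659] [[-0.06, -1.0, -0.0], [-0.98, 0.06, -0.2], [0.2, -0.01, -0.98]]
scene 520.4896251744404 [1091.8948321  -430.53329199 1251.0376931 ] [[0.59, 0.81, 0.01], [0.7, -0.5, -0.51], [-0.41, 0.31, -0.86]]
{'clock': 0.1, 'joints': array([ 1.56261354e+00,  3.85513206e-01,  6.74865000e-03, -4.33617946e-04,
       -1.19400205e+00, -2.58573137e-01]), 'joint_vel': array([ 0.00011057, -0.00198794,  0.00239968,  0.00259501,  0.00081882,
       -0.00037348]), 'joint_efforts': array([-1.98051766e-04, -3.93319309e+01,  1.88929367e+01,  4.19796243e+00,
       -2.59095148e-03,  5.13536307e-06]), 'position': array([164.61461372, 602.38676181, 230.30551064]), 'ee_rot': array([ 9.91107199e-01, -1.33062051e-01, -7.69308606e-05,  1.00259294e-03]), 'contact_force': array([-0.15461282, -0.65087446,  0.38639521]), 'wrist_torque': array([ 0.00290623, -0.04347365, -0.01727889]), 'grasp_force': 0.0, 'gripper_width': 85.43345949429873}
```

View pics/top0.png

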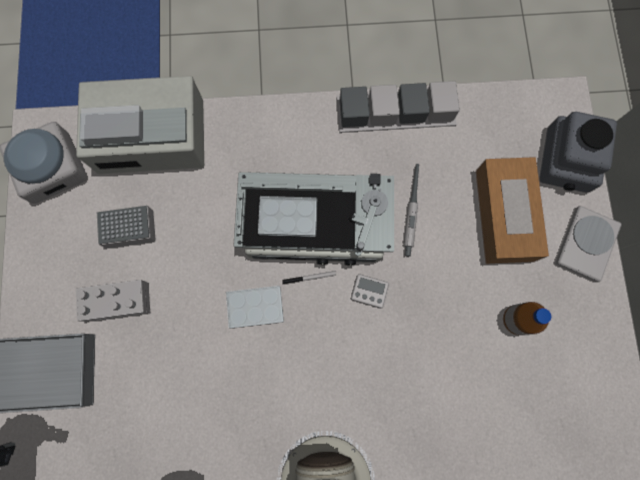

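View pics/sc0.png

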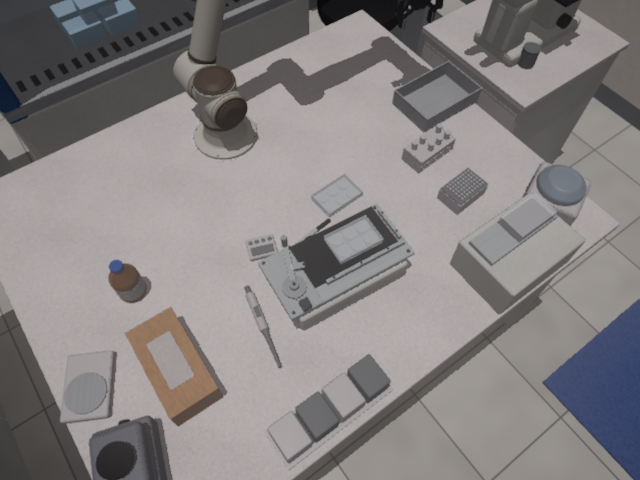

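The top view shows the shaker at columns 235–395, rows 172–262, with the plate at about (288,216) and the thumb post at about (361,245). The arm stays to the left, clear of the shaker. I'll enlarge both views.

Run:
```python
import cv2,numpy as np
a=cv2.imread('pics/top0.png')[165:270,225:425];b=cv2.imread('pics/sc0.png')[200:325,235:425]
cv2.imwrite('pics/ca.png',cv2.resize(a,None,fx=4,fy=4,interpolation=cv2.INTER_CUBIC))
cv2.imwrite('pics/cb.png',cv2.resize(b,None,fx=4,fy=4,interpolation=cv2.INTER_CUBIC))
```

```text
(no output)
```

View pics/ca.png

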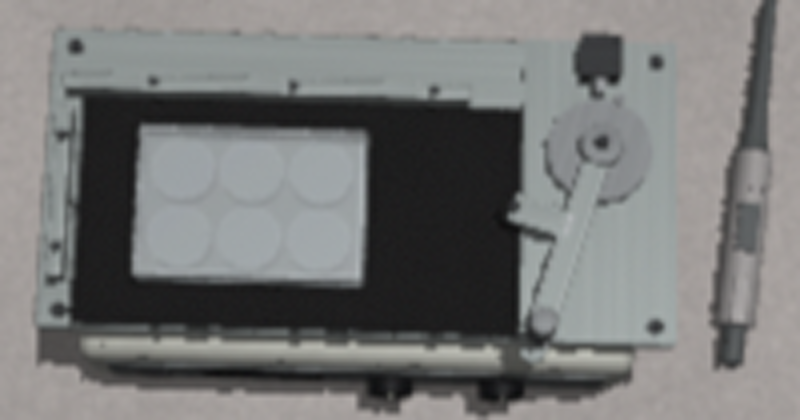

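View pics/cb.png

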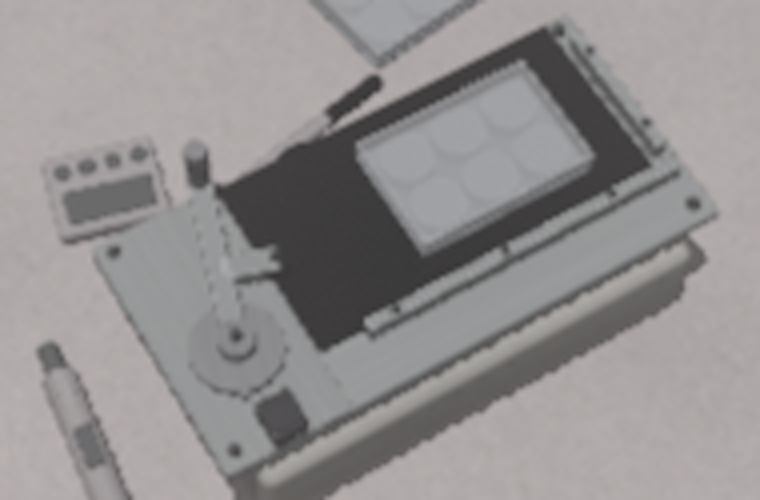

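```bash
cat > m.py <<'E'
from h import *
def A(x,y,z):return ray('top',225+(x+.5)/4-.5,165+(y+.5)/4-.5,z)
def B(x,y,z):return ray('scene',235+(x+.5)/4-.5,200+(y+.5)/4-.5,z)
def rect(P,n):
    P=np.array(P)[:,:2]; c=P.mean(0)   # BL,BR,FR,FL
    ex=(P[0]+P[1]-P[2]-P[3])/2; ey=(P[0]+P[3]-P[1]-P[2])/2
    print(n,'c',c.round(1),'size',np.linalg.norm(ex).round(1),np.linalg.norm(ey).round(1),'yaw x,y',np.arctan2(ex[1],ex[0]).round(4),np.arctan2(-ey[0],ey[1]).round(4))
    return c
if __name__=='__main__':
    pa=rect([A(*p,95) for p in[(56,30),(676,45),(672,345),(38,325)]],'platform top')
    pb=rect([B(*p,95) for p in[(717,213),(230,474),(95,251),(563,12)]],'platform scene')
    rect([A(*p,115) for p in[(137,122),(369,130),(364,287),(132,278)]],'plate top')
    rect([B(*p,115) for p in[(594,158),(420,250),(357,148),(523,63)]],'plate scene')
    print('fence corner base(mat) top',A(84,98,95),'scene',B(643,170,95))
    print('screws',[A(*p,95)[:2].round(1) for p in[(75,46),(656,62),(655,327),(57,310)]])
    print('pivot',A(601,142,118)[:2],B(236,337,118)[:2],'post top',A(544,318,151)[:2],B(195,148,151)[:2])
    d=np.load('pics/top0.npy')
    for n,x,y in[('mat',430,220),('plate',250,200),('platform',620,250),('post',544,318),('fence',220,85)]:
        u,v=round(225+x/4-.4),round(165+y/4-.4);print(n,pt('top',u,v,d[v,u]).round(1))
E
python3 m.py
```

```text
platform top c [600.5 -12.9] size 175.9 357.9 yaw x,y -0.097 -0.0916
platform scene c [602.6 -15. ] size 177.1 355.4 yaw x,y -0.0983 -0.0917
plate top c [587.4  49.2] size 90.5 129.9 yaw x,y -0.0808 -0.1006
plate scene c [591.4  45.5] size 83.5 128.9 yaw x,y -0.123 -0.0886
fence corner base(mat) top [661.69142228 142.7117176   95.        ] scene [656.25976054 134.84422949  95.        ]
screws [array([693.5, 146.9]), array([ 662.7, -188. ]), array([ 507. , -173.2]), array([537.8, 162. ])]
pivot [ 609.95234718 -149.05177692] [ 610.7436462  -151.69732042] post top [ 504.63942404 -105.88086845] [ 503.29371492 -107.06077174]
mat [575.8 -50.8  95.7]
plate [587.9  49.6 117.8]
platform [ 552.1 -157.9   97.8]
post [ 504.8 -106.7  151.2]
fence [658.2  62.3 113.1]
```

Call:
drive_tool(
  plan=[
    [[-1,18,-27.5,0,0.5],[-1,18,-27.5,0,0.5],[-1,18,-27.5,0,0.5],[-1,18,-27.5,0,0.5],[-1,18,-27.5,0,0.5],[-1,18,-27.5,0,0.5],[-1,18,-27.5,0,0.5],[-1,18,-27.5,0,0.5],[-1,18,-27.5,0,0.5],[-1,18,-27.5,0,0.5],[-1,18,-27.5,0,0.5],[-1,18,-27.5,0,0.5],[-1,18,-27.5,0,0.5],[-1,18,-27.5,0,0.5],[-1,18,-27.5,0,0.5],[-1,18,-27.5,0,0.5],[-1,18,-27.5,0,0.5],[-1,18,-27.5,0,0.5],[-1,18,-27.5,0,0.5],[-1,18,-27.5,0,0.5]],
  ],
)

```text
clock: 1.77
position: [525.1, 51.3, 231.0]
ee_rot: [0.999, -0.046, -0.0, 0.0]
contact_force: [1.5, 0.4, 0.5]
gripper_width: 85.4
grasp_force: 0.0
```

Call:
drive_tool(
  plan=[
    [[-1,-1,1,-35,0],[-1,0,0,-35,0],[-1,0,0,-30,0],[-1,0,0,-20,0],[-1,0,0,-12,0],[-1,0,0,-8,0],[-1,0,0,0,0]],
  ],
)

```text
clock: 2.35
position: [522.5, 53.4, 89.4]
ee_rot: [0.999, -0.046, -0.002, 0.001]
contact_force: [0.4, -0.2, -0.6]
gripper_width: 85.4
grasp_force: 0.0
```

Run:
```python
from h import *
im,d=save('top','t1');s=im[165:270,225:425];o=im
a=cv2.resize(s,None,fx=4,fy=4,interpolation=cv2.INTER_CUBIC)
im,d=save('scene','s1');b=cv2.resize(im[200:325,225:425],None,fx=4,fy=4,interpolation=cv2.INTER_CUBIC)
c=np.zeros((600,800,3),np.uint8);cv2.imwrite('pics/t1c.png',np.vstack([cv2.resize(a,(540,284)),cv2.resize(b,(540,316))])[:,:,::-1])
print(read_state()['contact_force'])
```

```text
[ 0.77610303 -0.01966335  0.91878218]
```

View pics/t1c.png

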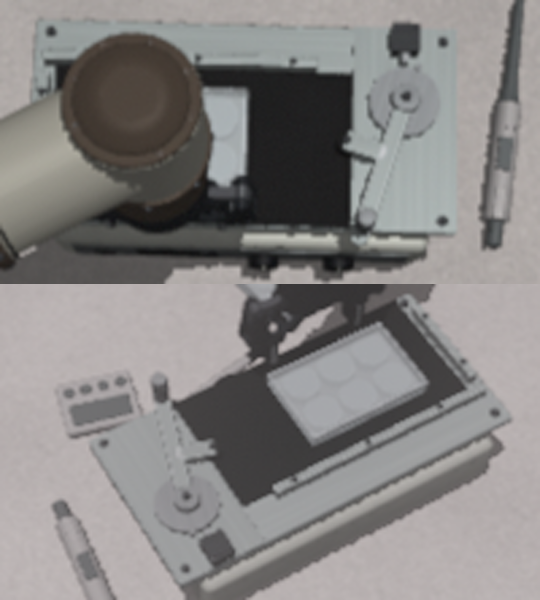

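The crops show both fingers down in front of the plate's front face, with clear mat between them. I'll push it back now.

Call:
drive_tool(
  plan=[
    [[-1,3,-0.3,0,0],[-1,3,-0.3,0,0],[-1,3,-0.3,0,0],[-1,3,-0.3,0,0],[-1,3,-0.3,0,0],[-1,3,-0.3,0,0],[-1,3,-0.3,0,0],[-1,3,-0.3,0,0],[-1,3,-0.3,0,0],[-1,2,-0.2,0,0],[-1,2,-0.2,0,0],[-1,0,0,0,0]],
  ],
)

```text
clock: 3.45
position: [555.2, 50.8, 91.3]
ee_rot: [0.999, -0.046, 0.0, -0.0]
contact_force: [-0.2, -0.7, -0.2]
gripper_width: 85.3
grasp_force: 0.0
```

Call:
drive_tool(
  plan=[
    [[-1,1,-0.1,0,0],[-1,1,-0.1,0,0],[-1,0,0,0,0]],
  ],
)

```text
clock: 3.7
position: [556.9, 50.6, 91.3]
ee_rot: [0.999, -0.046, 0.0, -0.0]
contact_force: [0.6, 0.2, 0.1]
gripper_width: 85.4
grasp_force: 0.0
```

Call:
drive_tool(
  plan=[
    [[-1,1,-0.1,0,0],[-1,1,-0.1,0,0],[-1,0,0,0,0]],
  ],
)

```text
clock: 3.95
position: [557.4, 50.3, 91.1]
ee_rot: [0.999, -0.046, -0.002, 0.0]
contact_force: [-4.6, 2.1, 2.6]
gripper_width: 85.6
grasp_force: 2.3
```

Call:
drive_tool(
  plan=[
    [[-1,1,-0.1,0,0],[-1,1,-0.1,0,0],[-1,0,0,0,0],[-1,0,0,0,0]],
  ],
)

```text
clock: 4.28
position: [557.5, 50.2, 91.0]
ee_rot: [0.999, -0.046, -0.003, 0.0]
contact_force: [-9.7, 4.2, 6.2]
gripper_width: 85.2
grasp_force: 5.0
```

Call:
drive_tool(
  plan=[
    [[-1,-10,1,0,0],[-1,-10,1,0,0],[-1,-5,0,0,0],[-1,0,0,35,0],[-1,0,0,35,0],[-1,0,0,30,0],[0.2,0,-5,0,-7],[0.2,5,-8,0,-7],[0.2,6,-8,0,-7],[0.2,6,-8,0,-7],[0.2,6,-8,0,-7],[0.2,6,-8,0,-7],[0.2,6,-8,0,-7],[0.2,6,-8,0,-7],[0.2,6,-8,0,-7],[0.2,6,-8,0,-7],[0.2,6,-8,0,-7],[0.2,6,-8,0,-7],[0.2,4,0,0,-6],[0.2,0,0,0,0]],
  ],
)

```text
clock: 5.95
position: [605.3, -41.3, 191.2]
ee_rot: [-0.673, 0.74, -0.0, 0.0]
contact_force: [0.2, 0.0, -0.3]
gripper_width: 34.0
grasp_force: 0.0
```

Call:
drive_tool(
  plan=[
    [[0.2,-1,0,-35,0],[0.2,0,0,-28,0],[0.2,0,0,-18,0],[0.2,0,0,-9,0],[0.2,0,0,-3,0],[0.2,0,0,0,0]],
  ],
)

```text
clock: 6.45
position: [603.8, -40.7, 98.3]
ee_rot: [-0.674, 0.738, -0.0, -0.0]
contact_force: [0.9, -0.3, 0.1]
gripper_width: 34.1
grasp_force: 0.0
```

Call:
drive_tool(
  plan=[
    [[0.2,0.3,3,0,0],[0.2,0.3,3,0,0],[0.2,0.3,3,0,0],[0.2,0.3,3,0,0],[0.2,0.3,3,0,0],[0.2,0.3,3,0,0],[0.2,0.3,3,0,0],[0.2,0.3,3,0,0],[0.2,0,0,0,0]],
  ],
)

```text
clock: 7.2
position: [606.2, -16.2, 98.3]
ee_rot: [-0.674, 0.739, 0.0, 0.0]
contact_force: [0.4, 0.5, 0.3]
gripper_width: 34.2
grasp_force: 0.0
```

Call:
drive_tool(
  plan=[
    [[0.2,0.3,3,0,0],[0.2,0.2,3,0,0],[0.2,0.3,3,0,0],[0.2,0.3,3,0,0],[0.2,0.2,3,0,0],[0.2,0.3,3,0,0],[0.2,0.2,2,0,0],[0.2,0.2,2,0,0],[0.2,0.1,1,0,0],[0.2,0,0,0,0]],
  ],
)

```text
clock: 8.03
position: [608.3, 6.5, 98.3]
ee_rot: [-0.674, 0.739, -0.0, 0.0]
contact_force: [-0.2, 0.1, 0.2]
gripper_width: 34.4
grasp_force: 0.0
```

Call:
drive_tool(
  plan=[
    [[0.2,0.1,1,0,0],[0.2,0.1,1,0,0],[0.2,0.1,1,0,0],[0.2,0,0,0,0]],
  ],
)

```text
clock: 8.37
position: [608.6, 9.3, 98.3]
ee_rot: [-0.674, 0.739, -0.0, 0.0]
contact_force: [-0.9, -0.2, -0.1]
gripper_width: 33.7
grasp_force: 0.0
```

Call:
drive_tool(
  plan=[
    [[0.2,0.1,1,0,0],[0.2,0.1,1,0,0],[0.2,0,0,0,0]],
  ],
)

```text
clock: 8.62
position: [608.7, 11.2, 98.3]
ee_rot: [-0.674, 0.739, 0.0, -0.0]
contact_force: [-0.1, -0.8, 0.3]
gripper_width: 34.2
grasp_force: 0.4
```

Call:
drive_tool(
  plan=[
    [[0.2,0.1,1,0,0],[0.2,0.1,1,0,0],[0.2,0,0,0,0]],
  ],
)

```text
clock: 8.87
position: [608.5, 11.3, 98.4]
ee_rot: [-0.674, 0.739, -0.0, -0.001]
contact_force: [-0.0, -7.0, 1.4]
gripper_width: 34.1
grasp_force: 3.6
```

Call:
drive_tool(
  plan=[
    [[0.2,0.1,1,0,0],[0.2,0.1,1,0,0],[0.2,0,0,0,0]],
  ],
)

```text
clock: 9.12
position: [608.5, 11.3, 98.4]
ee_rot: [-0.673, 0.739, -0.001, -0.003]
contact_force: [0.2, -13.4, 0.5]
gripper_width: 34.3
grasp_force: 6.7
```

Call:
drive_tool(
  plan=[
    [[0.2,-1,-10,0,0],[0.2,-1,-10,0,0],[0.2,-1,-8,0,0],[0.2,0,0,35,0],[0.2,0,0,35,0],[0.2,0,0,25,0],[-1,-8,-7,0,7],[-1,-8,-7,0,7],[-1,-8,-7,0,7],[-1,-8,-7,0,7],[-1,-8,-7,0,7],[-1,-8,-7,0,7],[-1,-8,-7,0,7],[-1,-8,-7,0,7],[-1,-8,-7,0,7],[-1,-8,-7,0,7],[-1,-8,-7,0,7],[-1,-8,-7,0,7],[-1,-6,-7,0,6],[-1,0,0,0,0]],
  ],
)

```text
clock: 10.78
position: [503.0, -104.5, 193.5]
ee_rot: [0.999, -0.046, 0.0, -0.0]
contact_force: [-0.1, -0.0, -0.2]
gripper_width: 85.3
grasp_force: 0.0
```

Run:
```python
from h import *
im,d=save('top','t2');a=cv2.resize(im[165:270,225:425],None,fx=4,fy=4,interpolation=cv2.INTER_CUBIC)
cv2.imwrite('pics/t2c.png',a[:,:,::-1])
im,d=save('scene','s2');b=cv2.resize(im[200:325,235:425],None,fx=4,fy=4,interpolation=cv2.INTER_CUBIC)
cv2.imwrite('pics/s2c.png',b[:,:,::-1])
```

```text
(no output)
```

View pics/t2c.png

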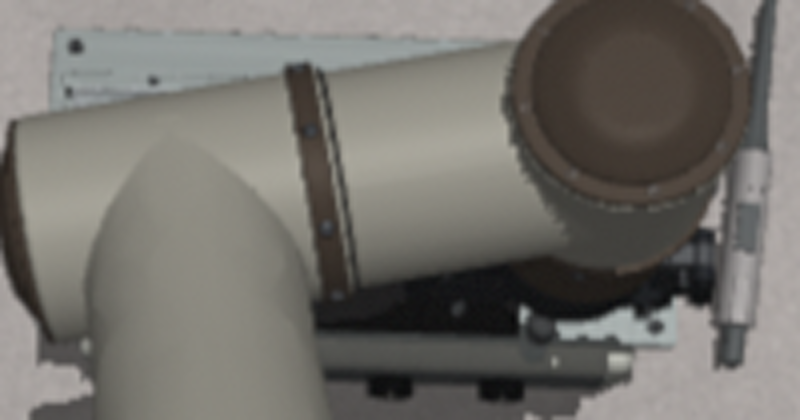

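View pics/s2c.png

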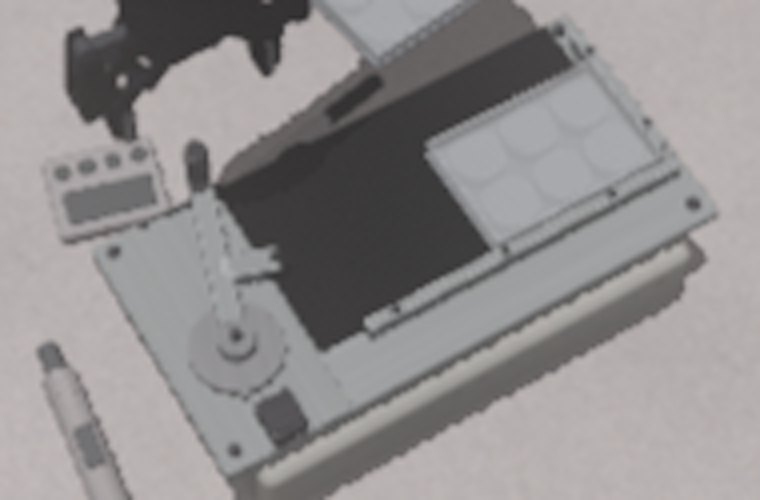

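The plate now sits against both fences in the scene view, with its back edge along the back fence and its left side at the left fence. The fingertips at (120,130) and (268,65) straddle the post at (195,148). Next I'll check this numerically.

Run:
```python
from m import *
P=[B(*p,115) for p in[(662,157),(497,247),(427,148),(588,66)]]
c=rect(P,'plate')
print('tips mid',B(194,97,206),'BL',P[0],'want centre 616.2 86.2, corner 664.8 145.8')
print(B(195,148,151))
```

```text
plate c [617.4  81.8] size 82.3 125.1 yaw x,y -0.0857 -0.0877
tips mid [ 502.90244675 -103.90653814  206.        ] BL [663.51926538 141.14899363 115.        ] want centre 616.2 86.2, corner 664.8 145.8
[ 503.29371492 -107.06077174  151.        ]
```

Call:
drive_tool(
  plan=[
    [[-1,1,-1,-25,0],[-1,0,-1,-25,0],[-1,0,0,-15,0],[-1,0,0,-7,0],[-1,0,0,-2,0],[0.3,0,0,0,0],[0.3,0,0,0,0],[0.3,0,0,0,0],[0.3,0,0,0,0]],
  ],
)

```text
clock: 11.63
position: [505.9, -105.7, 120.3]
ee_rot: [0.999, -0.046, 0.001, -0.0]
contact_force: [-0.0, -0.4, 0.3]
gripper_width: 38.9
grasp_force: 0.0
```

Call:
drive_tool(
  plan=[
    [[1,0,0,0,0],[1,0,0,0,0],[1,0,0,0,0],[1,0,0,0,0],[1,0,0,0,0],[1,0,0,0,0]],
  ],
)

```text
clock: 12.13
position: [505.3, -106.4, 119.9]
ee_rot: [0.999, -0.046, 0.0, 0.0]
contact_force: [-1.9, -4.7, 5.0]
gripper_width: 13.2
grasp_force: 58.5
```

Call:
drive_tool(
  plan=[
    [[1,-1.9,-5.2,0,0],[1,-1.9,-5.2,0,0],[1,-1.4,-5.3,0,0],[1,-1.3,-5.4,0,0],[1,-0.9,-5.4,0,0],[1,-0.8,-5.5,0,0],[1,-0.3,-5.5,0,0],[1,-0.3,-5.5,0,0],[1,0.2,-5.5,0,0],[1,0.2,-5.5,0,0],[1,0,0,0,0]],
  ],
)

```text
clock: 13.05
position: [496.6, -158.6, 119.8]
ee_rot: [0.999, -0.047, -0.0, -0.001]
contact_force: [-3.0, 5.6, 8.4]
gripper_width: 13.3
grasp_force: 59.1
```

Call:
drive_tool(
  plan=[
    [[1,0.7,-5.5,0,0],[1,0.8,-5.5,0,0],[1,0,0,0,0],[1,0,0,0,0],[1,0,0,0,0]],
  ],
)

```text
clock: 13.47
position: [497.8, -169.0, 119.8]
ee_rot: [0.999, -0.046, -0.0, -0.001]
contact_force: [-4.1, 6.8, 8.6]
gripper_width: 13.1
grasp_force: 59.2
```

Run:
```python
from h import *
im,d=save('top','t3');im2,d2=save('scene','s3')
a=cv2.resize(im[165:270,225:425],(560,294),interpolation=cv2.INTER_CUBIC);b=cv2.resize(im2[205:310,225:425],(560,294),interpolation=cv2.INTER_CUBIC)
cv2.imwrite('pics/f3.png',np.vstack([a,b])[:,:,::-1])
p=read_state()['position'];v=p[:2]-[610.3,-150.4];print(p,np.hypot(*v),np.arctan2(v[1],v[0])%(2*np.pi)-np.deg2rad(157.5))
```

```text
[ 497.80627739 -168.89836772  119.78346566] 114.00450532954042 0.5556796277206315
```

View pics/f3.png

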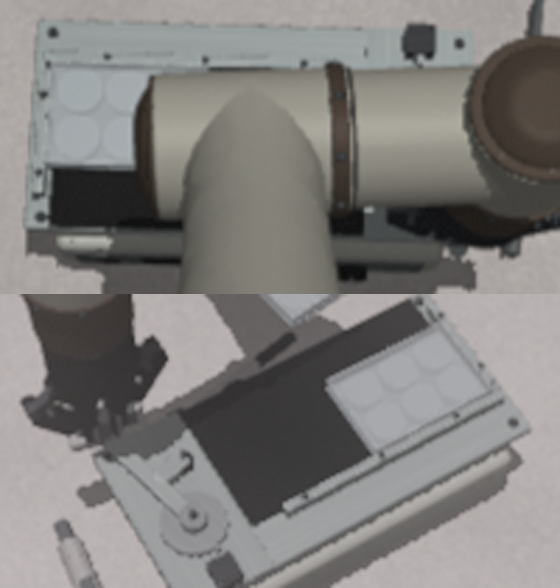

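The top view shows no black gap between the plate and either fence at the back left. The scene view shows the clamp arm swung back with its post held in the fingers, at about 0.56 rad.

```bash
python3 -c "
from bench import *
print(job_done())"
```

```text
the job is handed in; nothing more can be done
None
```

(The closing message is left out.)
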